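# Rack the honing plate and start the drying blower

### The arm

A 6-joint arm with a two-finger parallel gripper is mounted at the origin on the work surface. World frame = base frame: x ahead of the robot, y to its left, z up, the work surface at z = 0. Lengths are in m, angles in rad, forces in N, time in s.
With the tool pointing down it reaches from about 0.275 to 1 m from the base axis. Payload 8.4 kg.
Tool frame: the origin (TCP) lies at the very end of the fingers, on their centre line; the grasp point (between the pads) lies 19 mm behind it; z points along the fingers, y is the line along which they close (so a half turn about z gives the same grasp; the last joint's range is limited). The gripper opens to 85 mm and grips with 20 to 120 N. Pads are 22 mm wide; open, the fingers measure 114 mm over their backs; the gripper's body (76 mm by 85 mm) begins 54 mm behind the grasp point. The pads swing forward as they close: fully open they stand 13 mm farther back than shut.
Start: joints at [-1.141, 0.353, 1.633, -0, 1.155, -0.002], TCP at [0.262, -0.568, 0.231] pointing down, gripper open.
Joint ranges: [-2.63, 2.63], [-0.92, 2.1], [0.06, 2.66], [-1.3, 4.44], [0, 2.69], [-3.02, 3.02]. Speed limits (rad/s): [2.22, 2.22, 2.79, 3.14, 3.14, 3.14].

### API

Orientations are given as [roll, pitch, yaw] about the fixed x, y, z axes, in that order (R = Rz(yaw) Ry(pitch) Rx(roll)).
In Python, from bench import r gives the robot as it stands.
- The arm moves only by the tool arm_command, never from a script. Its argument "moves" is a list of rows, each an object with "dr": the turn, a rotation vector about the world's x, y, z in units of 8 degrees (1.0 is 8 degrees), a list of three; "dp": the shift along the world's x, y, z in units of 30 mm (1.0 is 30 mm), a list of three; "jaw": the finger opening in mm, from 0 to 85.4. A call has 1 to 8 rows; each row is the pose to reach, as a shift and turn from the pose commanded when the call began; what a row does not reach only later rows make up. A row lasts 1/8 s, in which the tool goes at most 62.5 mm and 10.7 degrees, less where a joint would pass 70% of its speed; a pose out of reach is approached as far as the arm can. A call with a gripper value outside its range is refused whole. The fingers move at their own pace and stop on an object; the grip force is fixed at half the most. Time passes only in rows, so rows that repeat a pose let the fingers close. It gives the time, the measured TCP pose, the force, the opening and the grip force at its end, in the units of the state.
- r.get_state(): the state, without advancing time (a new reading comes with each control period).
- r.camera(name): name is "scene" or "top" or "wrist"; returns (picture, depth): 384x512x3 uint8, blue, green, red; 384x512 float32, m along the optical axis (not along the pixel's ray), 0 where there is no reading.
- r.calibration(name): a dict with "fx", "fy", "cx", "cy" (pixels), "rvec" (rotation vector, rad) and "tvec" (3), from world to camera coordinates, as OpenCV has them. Camera axes: x right, y down, z forward; pixel columns grow to the right and rows downward; lengths in m; the calibration is good to about 2 mm. A picture is of the moment at which its call begins: read the wrist's pose just before it. calibration takes no time and is no camera call; for the wrist camera it gives the pose at the moment of the call.
- r.finish_job(): hands the job in; it is judged then, once.
The state is a dict: "time": time; "joints": joint angles; "joint_velocities": joint speeds; "effort": joint torques, N m; "ee_pos": TCP position; "eef_rot": TCP orientation; "ft_force": force on the tool from outside, world axes, zero at the start; "ft_torque": the same for the moment, N m; "grip_width": opening from 0.0 (shut) to 1.0 (fully open); "gripper_force": force on a finger pad.
Only numpy, scipy, OpenCV 4.12 (cv2) and the standard library are available. Lean on these libraries where they do the work, as an engineer would, in place of code of your own. Each camera call takes 0.05 s, during which the arm holds its last target. There are 200 camera calls.

### The job

The long honing plate lying on the mat has just been washed: stand it on its long edge in a free slot of the drying rack, centred over the two rails and right down on the rack's board, and then flip the blower's toggle over to on (away from the robot). The sloping rest is there for changing your grip on the plate. Leave the plates already in the rack and everything else on the table where they are.

Things in the scene. Friction and masses are not known exactly. Their poses are not given: they have to be found in the camera images.
- plate: The honing plate: a plain steel plate 140 x 56 x 8 mm (300 to 500 g) with a matt grey abrasive top, lying flat on a 3 mm grey-blue mat. Origin: centre of its underside as it lies; x along its 140 mm length, y along its 56 mm width, z through its 8 mm thickness, towards the abrasive face.
- plate_mid (a point): The middle of the honing plate (4 mm above its underside), axes as the plate's.
- rest: Sloping rest, fixed: a 130 x 85 x 8 mm foot and two aluminium arms, 14 mm wide, centres at x = +-52 mm (90 mm free between them for fingers), rising at 45 degrees towards its +y. A plate laid across both leans at 45 degrees, its long edge against the lips at the arms' lower ends. Origin: under the middle of its foot, on the mat; x along the plate to be laid, z up.
- rest_foot (a point): Midway between the arms, on the line where the sloping faces meet the lips: 42 mm above the rest's origin, 25 mm towards its -y. The slope runs from here along (0, 1, 1) of the rest for 52 mm; the lips stand 10 mm out of the slope along (0, -1, 1).
- rack: Drying rack, fixed: a pale wooden board 12 mm thick with two slotted rails along y (14 mm thick, at x = +-40 mm), 26 mm high above the board. Four slots, 11 mm wide, mouths rounded 4 mm, 42 mm apart, open-ended: plates stand on the board along the rack's x, across both rails. A black blower 62 mm high stands at x = 105 to 160 mm. Origin: under the board, below the slots' middle; z up.
- slot0 (a point): Middle of rack slot 0 on the board's top (the slot's floor, z = 12 mm of the rack), at y = -63 mm of the rack; axes as the rack's. It may be free or hold a plate.
- slot1 (a point): Middle of rack slot 1 on the board's top (the slot's floor, z = 12 mm of the rack), at y = -21 mm of the rack; axes as the rack's. It may be free or hold a plate.
- slot2 (a point): Middle of rack slot 2 on the board's top (the slot's floor, z = 12 mm of the rack), at y = 21 mm of the rack; axes as the rack's. It may be free or hold a plate.
- slot3 (a point): Middle of rack slot 3 on the board's top (the slot's floor, z = 12 mm of the rack), at y = 63 mm of the rack; axes as the rack's. It may be free or hold a plate.
- plate_a: A steel plate 120 x 8 x 50 mm high already standing in one of the slots; origin at the middle of its lower edge.
- plate_b: A steel plate 110 x 8 x 56 mm high already standing in another slot; origin at the middle of its lower edge.
- fan_switch (a joint): The blower's toggle lever: 0 = off, leaning 0.5 rad towards the rack's -x (the robot); 1.0 = on, leaning 0.5 rad towards the rack's +x. It turns about the rack's y axis, is stiff and stays where it is left.
- fan_switch_tip (a point): Middle of the toggle's 26 mm black ball. The lever is a 10 mm rod, 60 mm from its hinge to the ball's middle; the hinge lies at x = -30, y = 165, z = 34 mm of the rack, on a black block 25 mm high.
- ink_tall: Black ink bottle, 38 mm across, 68 mm high; origin under its middle. Leave it alone.
- ink_jar: Glass ink jar, 52 mm across, 50 mm high; origin under its middle. Leave it alone.
- small_plate: Small square steel plate 60 x 60 x 6 mm lying flat; origin under its middle. Leave it alone.
- nib_tin: Round aluminium tin, 62 mm across, 22 mm high; origin under its middle. Leave it alone.
- loupe: Black eyepiece, 36 mm across, 34 mm high; origin under its middle. Leave it alone.
- weight: Brass paper weight, 32 mm across, 32 mm high; origin under its middle. Leave it alone.
- notebook: Paper pad 150 x 210 x 12 mm; origin under its middle. Leave it alone.
There are look-alikes about, which are no part of the job. What is shaped like the plate but red or yellow is not meant.

How it is judged:
On the way, in this order (a step that is already met when the one before it is completed fails the run):
1. the honing plate stands on its long edge, let go, fully down in a free slot, with the toggle still off (((y of plate_mid in the frame of slot0 between -0.006 and 0.006 m and x of plate_mid in the frame of slot0 between -0.025 and 0.025 m) or (y of plate_mid in the frame of slot1 between -0.006 and 0.006 m and x of plate_mid in the frame of slot1 between -0.025 and 0.025 m) or (y of plate_mid in the frame of slot2 between -0.006 and 0.006 m and x of plate_mid in the frame of slot2 between -0.025 and 0.025 m) or (y of plate_mid in the frame of slot3 between -0.006 and 0.006 m and x of plate_mid in the frame of slot3 between -0.025 and 0.025 m)) and z of plate_mid in the frame of rack between 0.036 and 0.044 m and angle between the z axis of plate and the y axis of rack, either way round below 0.2 rad and angle between the x axis of plate and the x axis of rack, either way round below 0.1 rad and contact force between the fingers and plate below 0.1 N and linear speed of plate below 0.02 m/s and value of joint fan_switch below 0.4 rad), for 0.2 s.
2. the toggle is flipped to on (value of joint fan_switch above 0.85 rad), for 0.1 s.
At the end, for the whole second after the job is handed in: The plate stands still and released on its long edge on the slot's floor: its middle within 6 mm across and 25 mm along of the slot's middle, 40 +/- 4 mm above the rack's origin, upright within 0.2 rad, in line within 0.1 rad; toggle above 0.85 rad; all else where it was (((y of plate_mid in the frame of slot0 between -0.006 and 0.006 m and x of plate_mid in the frame of slot0 between -0.025 and 0.025 m) or (y of plate_mid in the frame of slot1 between -0.006 and 0.006 m and x of plate_mid in the frame of slot1 between -0.025 and 0.025 m) or (y of plate_mid in the frame of slot2 between -0.006 and 0.006 m and x of plate_mid in the frame of slot2 between -0.025 and 0.025 m) or (y of plate_mid in the frame of slot3 between -0.006 and 0.006 m and x of plate_mid in the frame of slot3 between -0.025 and 0.025 m)) and z of plate_mid in the frame of rack between 0.036 and 0.044 m and angle between the z axis of plate and the y axis of rack, either way round below 0.2 rad and angle between the x axis of plate and the x axis of rack, either way round below 0.1 rad and contact force between the fingers and plate below 0.1 N and linear speed of plate below 0.02 m/s and angular speed of plate below 0.2 rad/s and value of joint fan_switch above 0.85 rad); the robot touches nothing.
It fails at once if a plate already in the rack is shifted by more than 25 mm (distance of any of plate_a, plate_b from where it was at the start of the episode above 0.025 m).
It fails at once if another thing on the table is shifted by more than 30 mm (distance of any of ink_tall, ink_jar, small_plate, nib_tin, loupe, weight, notebook from where it was at the start of the episode above 0.03 m).
It also fails if it takes over 67 s, if anything falls off the work surface, if the arm or the gripper's body presses on something with over 40 N, if the wrist force passes 120 N, or if a joint passes its speed limit or range.

## Working session

There is one attempt and no reset: what is moved stays moved. The work goes in short steps, Python scripts to look and compute and a tool call to move; the robot and the scene stay as the last step left them, time stands still between calls to the robot, and variables do not carry over. Pictures are saved under pics/ and viewed, at most 12 in all, crops included, and the job is handed in when it is done.

Besides the shell and the picture viewer there is one more tool, called after "Emit:" as name([rows], argument=value, ...), one row to a line, values as JSON. arm_command: Moves the arm, as the interface text tells. Its arguments: {"type":"object","properties":{"moves":{"type":"array","items":{"type":"object","properties":{"dr":{"type":"array","items":{"type":"number"}},"dp":{"type":"array","items":{"type":"number"}},"jaw":{"type":"number"}}}}},"required":["moves"]}

```bash
mkdir -p pics; ls; cat > h.py <<'E'
import numpy as np, cv2
from bench import r
def cal(n):
    c=r.calibration(n); K=np.array([[c['fx'],0,c['cx']],[0,c['fy'],c['cy']],[0,0,1.]])
    R=cv2.Rodrigues(np.array(c['rvec'],float))[0]; t=np.array(c['tvec'],float).ravel(); return K,R,t
def cloud(n,save=None):
    K,R,t=cal(n); im,d=r.camera(n)
    if save: cv2.imwrite('pics/'+save,im)
    v,u=np.mgrid[:d.shape[0],:d.shape[1]]
    P=np.stack([(u-K[0,2])/K[0,0]*d,(v-K[1,2])/K[1,1]*d,d],-1)
    W=(P-t)@R; W[d==0]=np.nan
    return im,d,W
def ray(n,u,v,z):
    K,R,t=cal(n); c=-R.T@t; q=R.T@np.array([(u-K[0,2])/K[0,0],(v-K[1,2])/K[1,1],1]); return c+q*(z-c[2])/q[2]
E
python3 - <<'E'
from h import *
for n in('scene','top'):
    im,d,W=cloud(n,n+'1.png'); np.savez(n+'1.npz',im=im,W=W)
    K,R,t=cal(n); print(n,K[0,0],-R.T@t,R[2])
print(r.get_state())
E
```

```text
pics
scene 365.9026091898012 [1.15439065 0.22505777 0.87319132] [-0.60122691 -0.27836059 -0.74902709]
top 429.5096888904263 [ 0.29210572 -0.07207028  1.2597257 ] [ 0.17761401  0.01639084 -0.98396372]
{'time': 0.1, 'joints': array([-1.14138528e+00,  3.53577033e-01,  1.63406710e+00, -2.36998153e-05,
        1.15521819e+00, -2.39710222e-03]), 'joint_velocities': array([ 7.63429895e-04,  3.53365011e-04, -3.81206250e-04,  8.59433219e-04,
       -3.08224997e-03,  7.94119739e-05]), 'effort': array([ 8.50129454e-04, -6.06356692e+01, -3.42819035e+01,  1.87646106e-04,
        4.07768195e-03, -1.52173766e-05]), 'ee_pos': array([ 0.2613836 , -0.56723571,  0.23063478]), 'eef_rot': array([-3.14032293e+00,  1.86267932e-05,  4.31817746e-01]), 'ft_force': array([ 0.08887835, -0.44929161, -0.25809825]), 'ft_torque': array([ 0.02443681, -0.01413944, -0.0121413 ]), 'gripper_force': 0.0, 'grip_width': 0.9949664254138528}
```

View pics/top1.png

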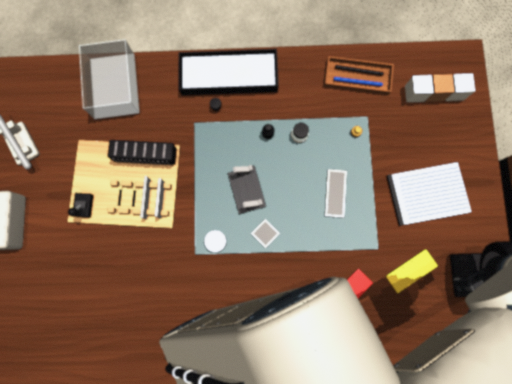

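View pics/scene1.png

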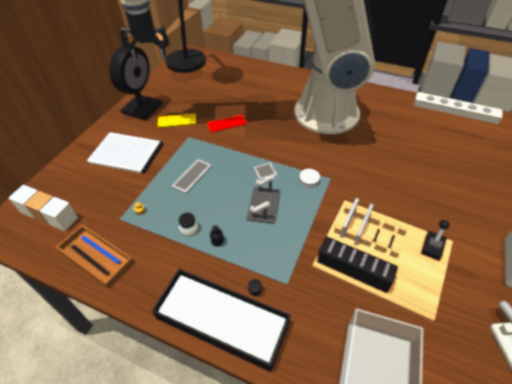

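The top view shows the plate at (336,193), the rest at (246,189), the rack at (125,185) and the toggle at (82,205). The red and yellow decoys are near the robot. The standing plates are at u≈145 and u≈158, so the slots at u≈120 and u≈133 look free. Next I'll measure these positions.

```bash
python3 - <<'E'
from h import *
a=np.load('top1.npz'); im,W=a['im'],a['W']; hsv=cv2.cvtColor(im,cv2.COLOR_BGR2HSV)
def reg(u0,u1,v0,v1):
    m=np.zeros(W.shape[:2],bool); m[v0:v1,u0:u1]=1; return m
z=W[...,2]
print('mat z',np.nanmedian(z[140:160,200:225]),'plate z',np.nanmedian(z[180:205,330:342]),'table',np.nanmedian(z[270:290,60:140]))
# plate: not mat coloured
print('hsv mat',hsv[150,215],'plate',hsv[190,336],hsv[172,336])
m=(reg(318,355,160,225)&((hsv[...,1]<45)))
c,_=cv2.findContours(m.astype(np.uint8),cv2.RETR_EXTERNAL,cv2.CHAIN_APPROX_NONE); c=max(c,key=cv2.contourArea)
print('plate px',cv2.minAreaRect(c))
def rect(c,zz):
    p=np.array([ray('top',*q[0],zz)[:2] for q in c],np.float32); return cv2.minAreaRect(p)
print('plate',rect(c,.011))
# rest
m=reg(222,275,155,220)&(z>.02)
print('rest high pts',m.sum(), 'x,y,z samples')
for v in range(160,214,4): print(v,[int(1000*q) if q==q else -1 for q in z[v,226:270:2]])
# rack
print('rack z')
for v in range(172,224,4): print(v,[int(1000*q) if q==q else -1 for q in z[v,70:180:3]])
m=reg(60,190,130,235)&(hsv[...,0]<28)&(hsv[...,0]>12)&(hsv[...,2]>150)
c,_=cv2.findContours(m.astype(np.uint8),cv2.RETR_EXTERNAL,cv2.CHAIN_APPROX_NONE); c=max(c,key=cv2.contourArea)
print('board',cv2.minAreaRect(c),rect(c,.012)); b=cv2.boxPoints(cv2.minAreaRect(c)); print(b)
cv2.imwrite('pics/t2.png',np.hstack([cv2.resize(im[135:235,60:190],None,fx=4,fy=4,interpolation=cv2.INTER_CUBIC),cv2.resize(im[155:255,210:280],None,fx=4,fy=4,interpolation=cv2.INTER_CUBIC)]))
E
```

```text
mat z 0.0031113394758409112 plate z 0.01091250890208646 table 0.00011458055702650407
hsv mat [ 86  36 164] plate [ 15  22 188] [ 18  12 206]
plate px ((336.0, 192.0), (64.0, 36.0), 90.0)
plate ((0.49963468313217163, -0.3086322247982025), (0.10667052119970322, 0.19343896210193634), 86.69387817382812)
rest high pts 220 x,y,z samples
160 [5, 4, 5, 3, 6, 2, 2, 4, 1, 6, 3, 9, 3, 4, 1, 1, 3, 1, 2, 4, 1, 4]
164 [8, 1, -2, -1, 1, 6, 3, 0, 3, 3, 2, 8, 2, 4, 2, 2, 6, 0, 1, 0, 2, -1]
168 [0, 2, 3, 3, 77, 77, 70, 74, 62, 52, 43, 47, 51, 7, 9, 1, 4, 3, 0, 0, 3, 2]
172 [2, 9, 8, 14, 13, 53, 56, 10, 9, 10, 8, 23, 9, 11, 10, 11, 0, 0, 1, 4, -2, 0]
176 [5, 7, 8, 11, 16, 9, 12, 6, 15, 11, 6, 6, 12, 9, 7, 14, 0, 4, 0, 2, 0, 0]
180 [6, 6, 8, 14, 11, 11, 9, 9, 8, 14, 8, 9, 10, 10, 10, 9, 7, 3, 2, 4, 0, 1]
184 [9, 7, 10, 11, 11, 9, 16, 12, 7, 11, 9, 10, 9, 13, 11, 12, 9, 1, 1, 2, 4, 3]
188 [3, 4, 1, 15, 13, 10, 18, 9, 13, 12, 10, 10, 10, 10, 9, 13, 11, 10, 0, 4, 5, 0]
192 [0, -1, 3, 5, 12, 10, 14, 7, 9, 9, 8, 14, 11, 11, 11, 11, 9, 8, 5, 7, 1, 1]
196 [2, 5, 6, 0, 11, 11, 12, 11, 6, 14, 16, 12, 11, 11, 7, 
[... 1865 characters left out ...]
, 14, 26, 35, 18, 42, 35, 39, 37, 13, 37, 35, 33, 60, 41, 37, 34, 40, 66, 36, 36, 35, 14, 8, 0, 0]
216 [13, 89, 35, 30, 38, 38, 35, 9, 11, 10, 12, 11, 10, 9, 15, 14, 16, 13, 10, 10, 10, 14, 9, 16, 59, 34, 10, 11, 8, 65, 33, 9, 14, 9, 8, 1, 0]
220 [13, 12, 16, 10, -1, 13, 7, 10, 10, 9, 12, 10, 12, 12, 7, 9, 14, 13, 11, 7, 12, 14, 19, 11, 11, 11, 12, 8, 10, 10, 6, 10, 11, 10, 9, 4, -1]
board ((123.16752624511719, 183.09620666503906), (108.24308013916016, 84.26372528076172), 3.301865816116333) ((0.5476128458976746, 0.3191961944103241), (0.3146135210990906, 0.25408580899238586), 84.9041519165039)
[[ 66.70918  222.04091 ]
 [ 71.562485 137.91707 ]
 [179.62587  144.1515  ]
 [174.77257  228.27534 ]]
```

View pics/t2.png

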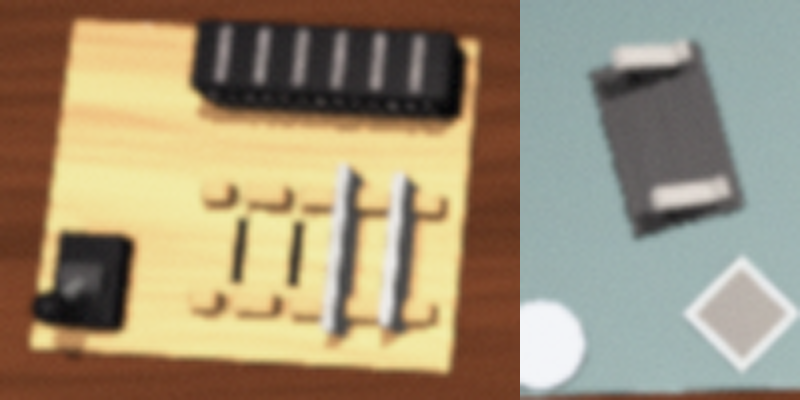

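The crop shows slots 3 and 2 free, with floor marks at top-view pixels (119.8,197.5) and (133.8,198.5). The rest rises towards +y, and the toggle ball is near (69,210). Now I'll get numeric poses.

```bash
python3 - <<'E'
from h import *
a=np.load('top1.npz'); im,W=a['im'],a['W']; hsv=cv2.cvtColor(im,cv2.COLOR_BGR2HSV); z=W[...,2]
S=np.zeros(z.shape,np.uint8)
def rect(m,zz):
    c,_=cv2.findContours(m.astype(np.uint8),cv2.RETR_EXTERNAL,cv2.CHAIN_APPROX_NONE); c=max(c,key=cv2.contourArea)
    return cv2.minAreaRect(np.array([ray('top',*q[0],zz)[:2] for q in c],np.float32))
def box(m,u0,u1,v0,v1):
    o=np.zeros_like(m); o[v0:v1,u0:u1]=m[v0:v1,u0:u1]; return o
m=box((hsv[...,0]<60),316,358,158,228); print('plate',rect(m,.011),m.sum())
# rest: arms
for nm,b in(('arm+',(228,254,160,180)),('arm-',(238,268,196,214))):
    m=box(z>.035,*b)&(hsv[...,2]>130); P=W[m]; print(nm,len(P),P.mean(0),cv2.minAreaRect(P[:,:2].astype(np.float32)))
m=box((hsv[...,2]<110),222,275,155,225); print('foot',rect(m,.011))
print('marks',ray('top',119.75,197.5,.012),ray('top',133.75,198.5,.012))
for nm,b in(('pA',(140,150,172,222)),('pB',(152,164,172,222))):
    m=box(z>.05,*b); P=W[m]; d=np.linalg.svd(P[:,:2]-P[:,:2].mean(0))[2][0]; e=(P[:,:2]-P[:,:2].mean(0))@d; print(nm,len(P),P.mean(0),d,np.ptp(e),np.percentile(P[:,2],90))
m=box(z>.075,60,82,196,220); P=W[m]; print('ball',len(P),P.mean(0),P[:,2].max())
E
```

```text
plate ((0.49773338437080383, -0.3062302768230438), (0.04997982084751129, 0.13349272310733795), 86.08517456054688) 727
arm+ 96 [ 0.56689433 -0.03669916  0.06149229] ((0.5670610070228577, -0.0364656038582325), (0.01423339918255806, 0.05256832391023636), 17.19102668762207)
arm- 96 [ 0.46608845 -0.06112343  0.06190033] ((0.4661315679550171, -0.06118454039096832), (0.014578128233551979, 0.052595872431993484), 13.570318222045898)
foot ((0.5141708850860596, -0.04407644271850586), (0.12726151943206787, 0.08179045468568802), 13.759384155273438)
marks [0.50279001 0.33058146 0.012     ] [0.49843279 0.28883849 0.012     ]
pA 165 [0.49468852 0.24643431 0.06012869] [-0.99587198  0.09076889] 0.11899157321553044 0.06472430004900027
pB 165 [0.49157246 0.20438652 0.06462433] [-0.99617146  0.08742095] 0.10934865536126287 0.07014179043642277
ball 73 [0.45352954 0.43431536 0.09543802] 0.10486671192527584
```

```bash
cat >> h.py <<'E'
from scipy.spatial.transform import Rotation as Ro
def go(p,Rt=None):
    s=r.get_state(); R0=Ro.from_euler('xyz',s['eef_rot']); print('from',s['ee_pos'].round(4),s['eef_rot'].round(3),'t',s['time'],'j',s['joints'].round(2))
    print('dp',((np.array(p)-s['ee_pos'])/.03).round(2))
    if Rt is not None: print('dr',((Rt*R0.inv()).as_rotvec()/np.radians(8)).round(2))
def frame(x,z):  # tool rotation from tool x and z axes
    x=np.array(x,float);z=np.array(z,float);x/=np.linalg.norm(x);z/=np.linalg.norm(z); return Ro.from_matrix(np.stack([x,np.cross(z,x),z],1))
def ax(deg): a=np.radians(deg); return np.array([np.cos(a),np.sin(a),0]),np.array([-np.sin(a),np.cos(a),0])
Z=np.array([0,0,1.])
E
python3 -c "
from h import *
go([.4977,-.3062,.2],frame(ax(-3.9)[0],-Z))"
```

```text
from [ 0.2614 -0.5672  0.2306] [-3.14   0.     0.432] t 0.1 j [-1.14  0.35  1.63 -0.    1.16 -0.  ]
dp [ 7.88  8.7  -1.02]
dr [-0.01 -0.   -3.58]
```

Emit:
arm_command([
  {"dp": [1.3, 1.4, 0], "dr": [0, 0, -0.6], "jaw": 72},
  {"dp": [2.6, 2.9, -0.2], "dr": [0, 0, -1.2], "jaw": 72},
  {"dp": [3.9, 4.3, -0.4], "dr": [0, 0, -1.8], "jaw": 72},
  {"dp": [5.2, 5.8, -0.6], "dr": [0, 0, -2.4], "jaw": 72},
  {"dp": [6.5, 7.2, -0.8], "dr": [0, 0, -3.0], "jaw": 72},
  {"dp": [7.88, 8.7, -1.0], "dr": [-0.01, 0, -3.58], "jaw": 72},
  {"dp": [7.88, 8.7, -1.0], "dr": [-0.01, 0, -3.58], "jaw": 72},
  {"dp": [7.88, 8.7, -1.0], "dr": [-0.01, 0, -3.58], "jaw": 72},
])

```text
time: 1.1
ee_pos: [0.4977, -0.3065, 0.201]
eef_rot: [3.14, 0.001, -0.066]
ft_force: [-0.3, -0.3, -0.3]
grip_width: 0.844
gripper_force: 0.0
```

```bash
python3 - <<'E'
from h import *
s=r.get_state(); print(s['ee_pos'],s['eef_rot'])
im,d,W=cloud('wrist','w1.png'); z=W[...,2]
m=((z>.0085)&(z<.016)&(abs(W[...,0]-.498)<.1)&(abs(W[...,1]+.306)<.06)).astype(np.uint8)
P=W[m>0]; print(len(P),P.mean(0),cv2.minAreaRect(P[:,:2].astype(np.float32)), np.nanmedian(z[m>0]))
go([.4977,-.3062,.2],frame(ax(-3.9)[0],-Z))
E
```

```text
[ 0.4976661  -0.30653562  0.20096231] [ 3.14019829e+00  1.17996975e-03 -6.63306765e-02]
6677 [ 0.49821669 -0.30763728  0.00986815] ((0.4944048225879669, -0.30720055103302), (0.05590032786130905, 0.13998529314994812), 83.1921157836914) 0.009837724122691148
from [ 0.4973 -0.3072  0.2011] [ 3.14e+00  1.00e-03 -6.80e-02] t 1.15 j [-0.55  0.32  1.75 -0.    1.07  1.08]
dp [ 0.01  0.03 -0.04]
dr [ 0.01 -0.01 -0.  ]
```

View pics/w1.png

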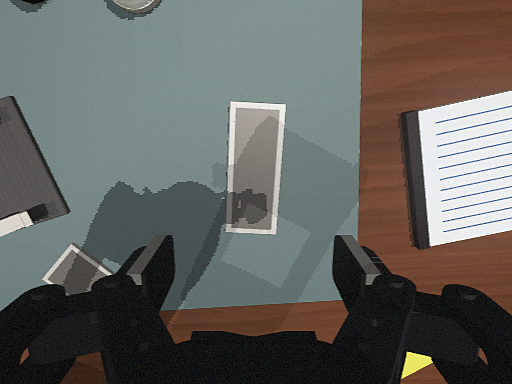

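The wrist view shows the plate with corners at (230,102), (286,104), (276,234) and (226,232). I'll cast those onto z=11 mm.

```bash
python3 - <<'E'
from h import *
q=np.array([ray('wrist',u,v,.011) for u,v in((229.5,101.5),(286,103.5),(276.5,235),(225.5,233))])
print(q.mean(0),np.linalg.norm(q-np.roll(q,1,0),axis=1),np.degrees([np.arctan2(*(q[0]-q[3])[1::-1]),np.arctan2(*(q[1]-q[2])[1::-1])]))
x=(q[0]+q[1]-q[2]-q[3]);go(np.r_[q.mean(0)[:2],-.001],frame(x,-Z))
E
```

```text
[ 0.49378253 -0.30788748  0.011     ] [0.13949765 0.05592276 0.13996543 0.05618883] [-6.72342377 -6.61217091]
from [ 0.4973 -0.3072  0.2011] [ 3.14e+00  1.00e-03 -6.80e-02] t 1.15 j [-0.55  0.32  1.75 -0.    1.07  1.08]
dp [-0.12 -0.02 -6.74]
dr [ 0.01 -0.01 -0.35]
```

Emit:
arm_command([
  {"dp": [-0.12, -0.02, -2], "dr": [0.01, -0.01, -0.35], "jaw": 72},
  {"dp": [-0.12, -0.02, -4], "dr": [0.01, -0.01, -0.35], "jaw": 72},
  {"dp": [-0.12, -0.02, -5.5], "dr": [0.01, -0.01, -0.35], "jaw": 72},
  {"dp": [-0.12, -0.02, -6.2], "dr": [0.01, -0.01, -0.35], "jaw": 72},
  {"dp": [-0.12, -0.02, -6.6], "dr": [0.01, -0.01, -0.35], "jaw": 72},
  {"dp": [-0.12, -0.02, -6.74], "dr": [0.01, -0.01, -0.35], "jaw": 72},
  {"dp": [-0.12, -0.02, -6.74], "dr": [0.01, -0.01, -0.35], "jaw": 72},
])

```text
time: 2.02
ee_pos: [0.4946, -0.3079, -0.0003]
eef_rot: [3.141, -0.002, -0.117]
ft_force: [0.2, -0.9, -0.5]
grip_width: 0.84
gripper_force: 0.0
```

Emit:
arm_command([
  {"dp": [0, 0, 0], "jaw": 50},
  {"dp": [0, 0, 0], "jaw": 50},
  {"dp": [0, 0, 0], "jaw": 50},
  {"dp": [0, 0, 0], "jaw": 50},
])

```text
invalid input at $.moves[0]: expected keys dr, dp, jaw
```

Emit:
arm_command([
  {"dp": [0, 0, 0], "dr": [0, 0, 0], "jaw": 50},
  {"dp": [0, 0, 0], "dr": [0, 0, 0], "jaw": 50},
  {"dp": [0, 0, 0], "dr": [0, 0, 0], "jaw": 50},
  {"dp": [0, 0, 0], "dr": [0, 0, 0], "jaw": 50},
])

```text
time: 2.52
ee_pos: [0.4949, -0.3076, 0.0006]
eef_rot: [3.141, -0.002, -0.117]
ft_force: [-3.0, 0.3, 8.2]
grip_width: 0.63
gripper_force: 62.6
```

Emit:
arm_command([
  {"dp": [0, 0, 0.5], "dr": [0, 0, 0], "jaw": 50},
  {"dp": [0, 0, 2], "dr": [0, 0, 0], "jaw": 50},
  {"dp": [0, 0, 4], "dr": [0, 0, 0], "jaw": 50},
  {"dp": [-0.5, 1.5, 5.5], "dr": [0, 0, 0], "jaw": 50},
  {"dp": [-1, 3, 6.7], "dr": [0, 0, 0], "jaw": 50},
  {"dp": [-1.5, 4, 7.2], "dr": [0, 0, 0], "jaw": 50},
  {"dp": [-1.5, 4, 7.2], "dr": [0, 0, 0], "jaw": 50},
  {"dp": [-1.5, 4, 7.2], "dr": [0, 0, 0], "jaw": 50},
])

```text
time: 3.52
ee_pos: [0.4496, -0.1875, 0.2155]
eef_rot: [3.141, -0.002, -0.116]
ft_force: [-0.1, 0.7, -2.4]
grip_width: 0.634
gripper_force: 65.0
```

```bash
python3 - <<'E'
from h import *
im,d,W=cloud('wrist','w2.png'); np.savez('w2.npz',im=im,W=W,cal=np.array(r.calibration('wrist'),dtype=object)); s=r.get_state(); print(s['ee_pos'],s['eef_rot'],s['grip_width'])
E
```

```text
[ 0.44960135 -0.18774756  0.21508461] [ 3.14142986e+00 -1.28386401e-03 -1.16943469e-01] 0.6304019494954003
```

View pics/w2.png

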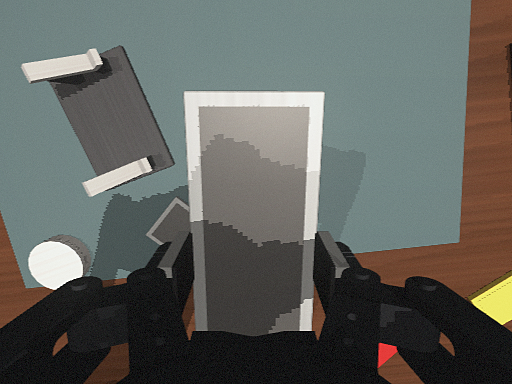

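The wrist view shows the plate held square and the rest fully visible. The foot's -y edge runs (122,46) to (174,163), and the arms are at about (65,66) and (118,177).

```bash
python3 - <<'E'
from h import *
a=np.load('w2.npz',allow_pickle=True); W=a['W'];z=W[...,2];im=a['im']
A=ray('wrist',122,46,.011);B=ray('wrist',174,163,.011); e=A-B; yaw=np.degrees(np.arctan2(e[1],e[0])); print(A,B,np.linalg.norm(e),yaw)
x,y=ax(yaw); print('origin from foot',(A+B)/2+y*.0425)
g=im.astype(int).sum(2)
for nm,(u0,u1,v0,v1) in (('a+',(18,106,45,85)),('a-',(78,155,152,198))):
    m=np.zeros(z.shape,bool);m[v0:v1,u0:u1]=1;m&=(z>.035)&(g>350);P=W[m]
    print(nm,len(P),P.mean(0)); 
    # coordinates in rest yaw frame
    X,Y=P@x,P@y; print(' X',np.percentile(X,[2,50,98]),'Y',np.percentile(Y,[2,98]),'z',np.percentile(P[:,2],[2,98]))
    for y0 in np.arange(Y.min(),Y.max(),.006): k=(Y>=y0)&(Y<y0+.006);print('   %.4f %.4f n%d'%(y0+.003,np.median(P[k,2]),k.sum()))
# plate in hand
s=r.get_state();m=np.zeros(z.shape,bool);m[90:330,185:325]=1;m&=(z>.15)&(z<.26)&(g>200);P=W[m]
Rt=Ro.from_euler('xyz',s['eef_rot']);L=Rt.inv().apply(P-s['ee_pos']);print('plate tool',np.percentile(L,[1,50,99],axis=0))
q=np.array([ray('wrist',u,v,s['ee_pos'][2]+.009) for u,v in((184,92),(324,92))]);print(Rt.inv().apply(q-s['ee_pos']))
E
```

```text
[ 0.58446775 -0.07262787  0.011     ] [ 0.46323548 -0.1028301   0.011     ] 0.12493774023283974 13.989155026428547
origin from foot [ 0.51357774 -0.04648947  0.011     ]
a+ 1370 [ 0.56506671 -0.0357855   0.06152744]
 X [0.53281948 0.53960211 0.5464063 ] Y [-0.19791809 -0.14843533] z [0.04442412 0.07984802]
   -0.1963 0.0490 n127
   -0.1903 0.0459 n84
   -0.1843 0.0475 n153
   -0.1783 0.0530 n168
   -0.1723 0.0593 n177
   -0.1663 0.0650 n187
   -0.1603 0.0712 n207
   -0.1543 0.0771 n208
   -0.1483 0.0779 n58
   -0.1423 0.0743 n1
a- 1052 [ 0.46428585 -0.06080393  0.06141991]
 X [0.42899648 0.43583373 0.44254945] Y [-0.19788105 -0.14850315] z [0.04402396 0.07987528]
   -0.1965 0.0489 n95
   -0.1905 0.0462 n57
   -0.1845 0.0469 n122
   -0.1785 0.0530 n127
   -0.1725 0.0587 n142
   -0.1665 0.0650 n142
   -0.1605 0.0707 n148
   -0.1545 0.0767 n161
   -0.1485 0.0783 n58
plate tool [[-0.0373438  -0.02764786 -0.01100963]
 [ 0.03636913  0.00109068 -0.00951433]
 [ 0.06874859  0.02711835 -0.00801246]]
[[ 0.06871737 -0.02742281 -0.00891625]
 [ 0.06875951  0.02742862 -0.00890726]]
```

```bash
cat >> h.py <<'E'
RX,RY=ax(13.95); s_=(RY+Z)/2**.5; n_=(Z-RY)/2**.5
FOOT=.4877*RX-.1867*RY+.045*Z
def lay(h,d): # underside clearance h above slope, edge gap d from lip
    return FOOT+s_*(.028+d)+n_*h-n_*.0013
def reg(e,h=0): # regrasp: tool down the slope; TCP at e above lip line along slope, on plate mid-plane
    return FOOT+s_*e+n_*(.004+h)
E
python3 - <<'E'
from h import *
print(FOOT,RY)
R=frame(RX,-n_)
go(lay(.06,.004),R); go(lay(.03,.004),R); go(lay(.0,.004),R); go(lay(0,0),R)
print(s_/.03*.001,n_/.03*.001)
E
```

```text
[ 0.51832472 -0.06362125  0.045     ] [-0.24107506  0.97050647  0.        ]
from [ 0.4496 -0.1877  0.2151] [ 3.141e+00 -1.000e-03 -1.170e-01] t 3.575 j [-0.4   0.16  1.94  0.    1.05  1.29]
dp [ 2.44  3.53 -3.53]
dr [5.64 0.37 2.45]
from [ 0.4496 -0.1877  0.2151] [ 3.141e+00 -1.000e-03 -1.170e-01] t 3.575 j [-0.4   0.16  1.94  0.    1.05  1.29]
dp [ 2.27  4.21 -4.24]
dr [5.64 0.37 2.45]
from [ 0.4496 -0.1877  0.2151] [ 3.141e+00 -1.000e-03 -1.170e-01] t 3.575 j [-0.4   0.16  1.94  0.    1.05  1.29]
dp [ 2.1   4.9  -4.95]
dr [5.64 0.37 2.45]
from [ 0.4496 -0.1877  0.2151] [ 3.141e+00 -1.000e-03 -1.170e-01] t 3.575 j [-0.4   0.16  1.94  0.    1.05  1.29]
dp [ 2.12  4.81 -5.04]
dr [5.64 0.37 2.45]
[-0.00568219  0.02287506  0.02357023] [ 0.00568219 -0.02287506  0.02357023]
```

Emit:
arm_command([
  {"dp": [0.4, 0.6, 0], "dr": [0.94, 0.06, 0.41], "jaw": 50},
  {"dp": [0.8, 1.2, 0], "dr": [1.88, 0.12, 0.82], "jaw": 50},
  {"dp": [1.2, 1.8, -0.6], "dr": [2.82, 0.18, 1.22], "jaw": 50},
  {"dp": [1.6, 2.4, -1.2], "dr": [3.76, 0.25, 1.63], "jaw": 50},
  {"dp": [2.0, 3.0, -2.4], "dr": [4.7, 0.31, 2.04], "jaw": 50},
  {"dp": [2.44, 3.53, -3.53], "dr": [5.64, 0.37, 2.45], "jaw": 50},
  {"dp": [2.44, 3.53, -3.53], "dr": [5.64, 0.37, 2.45], "jaw": 50},
  {"dp": [2.44, 3.53, -3.53], "dr": [5.64, 0.37, 2.45], "jaw": 50},
])

```text
time: 4.58
ee_pos: [0.5227, -0.0823, 0.1092]
eef_rot: [-2.358, 0.001, 0.243]
ft_force: [0.7, -0.2, -2.4]
grip_width: 0.632
gripper_force: 65.2
```

```bash
python3 - <<'E'
from h import *
R=frame(RX,-n_)
go(lay(.06,.004),R); go(lay(.0,.004),R); go(lay(0,0),R)
E
```

```text
from [ 0.5227 -0.0823  0.1092] [-2.358e+00  1.000e-03  2.430e-01] t 4.575 j [-0.5   0.67  1.68  0.55  1.41  0.56]
dp [ 0.01  0.01 -0.  ]
dr [ 0.02 -0.01  0.01]
from [ 0.5227 -0.0823  0.1092] [-2.358e+00  1.000e-03  2.430e-01] t 4.575 j [-0.5   0.67  1.68  0.55  1.41  0.56]
dp [-0.33  1.38 -1.42]
dr [ 0.02 -0.01  0.01]
from [ 0.5227 -0.0823  0.1092] [-2.358e+00  1.000e-03  2.430e-01] t 4.575 j [-0.5   0.67  1.68  0.55  1.41  0.56]
dp [-0.31  1.29 -1.51]
dr [ 0.02 -0.01  0.01]
```

Emit:
arm_command([
  {"dp": [-0.08, 0.4, -0.4], "dr": [0.02, -0.01, 0.01], "jaw": 50},
  {"dp": [-0.2, 0.8, -0.8], "dr": [0.02, -0.01, 0.01], "jaw": 50},
  {"dp": [-0.26, 1.1, -1.13], "dr": [0.02, -0.01, 0.01], "jaw": 50},
  {"dp": [-0.31, 1.3, -1.34], "dr": [0.02, -0.01, 0.01], "jaw": 50},
  {"dp": [-0.33, 1.36, -1.4], "dr": [0.02, -0.01, 0.01], "jaw": 50},
  {"dp": [-0.33, 1.36, -1.4], "dr": [0.02, -0.01, 0.01], "jaw": 50},
])

```text
time: 5.32
ee_pos: [0.5129, -0.0407, 0.0673]
eef_rot: [-2.354, -0.002, 0.245]
ft_force: [-0.4, -0.3, -2.4]
grip_width: 0.633
gripper_force: 65.2
```

Emit:
arm_command([
  {"dp": [0.005, -0.02, -0.04], "dr": [0, 0, 0], "jaw": 50},
  {"dp": [0.01, -0.05, -0.08], "dr": [0, 0, 0], "jaw": 50},
  {"dp": [0.015, -0.07, -0.1], "dr": [0, 0, 0], "jaw": 50},
  {"dp": [0.015, -0.07, -0.1], "dr": [0, 0, 0], "jaw": 50},
])

```text
time: 5.82
ee_pos: [0.5135, -0.0429, 0.0644]
eef_rot: [-2.354, -0.002, 0.245]
ft_force: [1.1, -2.3, 2.5]
grip_width: 0.628
gripper_force: 65.7
```

Emit:
arm_command([
  {"dp": [0.01, -0.03, -0.03], "dr": [0, 0, 0], "jaw": 50},
  {"dp": [0.015, -0.06, -0.06], "dr": [0, 0, 0], "jaw": 50},
  {"dp": [0.015, -0.06, -0.06], "dr": [0, 0, 0], "jaw": 50},
])

```text
time: 6.2
ee_pos: [0.5138, -0.0441, 0.0632]
eef_rot: [-2.352, -0.002, 0.245]
ft_force: [-0.1, -0.8, 7.8]
grip_width: 0.627
gripper_force: 66.1
```

Emit:
arm_command([
  {"dp": [0, 0, 0], "dr": [0, 0, 0], "jaw": 66},
  {"dp": [0, 0, 0], "dr": [0, 0, 0], "jaw": 68},
  {"dp": [0, 0, 0], "dr": [0, 0, 0], "jaw": 68},
  {"dp": [0.1, -0.4, 0.4], "dr": [0, 0, 0], "jaw": 68},
  {"dp": [0.3, -1.2, 1.2], "dr": [0, 0, 0], "jaw": 68},
  {"dp": [0.5, -2.0, 2.1], "dr": [0, 0, 0], "jaw": 68},
  {"dp": [0.6, -2.4, 2.8], "dr": [0, 0, 0], "jaw": 68},
  {"dp": [0.6, -2.4, 2.8], "dr": [0, 0, 0], "jaw": 68},
])

```text
time: 7.2
ee_pos: [0.5328, -0.1183, 0.1481]
eef_rot: [-2.357, -0.004, 0.244]
ft_force: [-0.5, 0.6, 0.0]
grip_width: 0.801
gripper_force: 0.0
```

```bash
python3 - <<'E'
from h import *
im,d,W=cloud('wrist','w3.png'); np.savez('w3.npz',im=im,W=W)
X,Y,z=W@RX,W@RY,W[...,2]
S=(W-FOOT)@s_; N=(W-FOOT)@n_
m=(abs(N-.008)<.006)&(S>-.005)&(S<.07)&(abs(X-.4877)<.09)
print(m.sum(),[np.percentile(a[m],[1,50,99]).round(4) for a in (S,N,X)], r.get_state()['ee_pos'])
E
```

```text
12351 [array([-0.0023,  0.0259,  0.0537]), array([0.0061, 0.0077, 0.0094]), array([0.4196, 0.4951, 0.5564])] [ 0.53192963 -0.11726919  0.14689576]
```

View pics/w3.png

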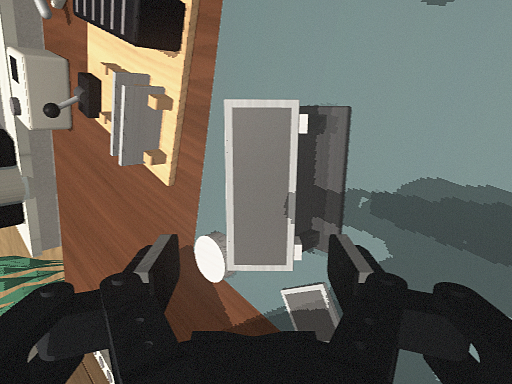

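The plate lies squarely on the rest, against the lips: S runs -2 to 54 mm, and it is centred in X. Next is the regrasp from above, down along the slope.

```bash
python3 - <<'E'
from h import *
R=frame(RX,-s_)
for e in (.12,.08,.025): p=reg(e,-.0003); print(p); go(p,R)
E
```

```text
[0.49849955 0.01618982 0.13246911]
from [ 0.5319 -0.1173  0.1469] [-2.355e+00 -2.000e-03  2.440e-01] t 7.25 j [-0.54  0.65  1.61  0.53  1.51  0.58]
dp [-1.11  4.45 -0.48]
dr [-10.93  -2.71  -0.02]
[ 0.50531818 -0.01126025  0.10418484]
from [ 0.5319 -0.1173  0.1469] [-2.355e+00 -2.000e-03  2.440e-01] t 7.25 j [-0.54  0.65  1.61  0.53  1.51  0.58]
dp [-0.89  3.53 -1.42]
dr [-10.93  -2.71  -0.02]
[ 0.5146938  -0.04900409  0.06529396]
from [ 0.5319 -0.1173  0.1469] [-2.355e+00 -2.000e-03  2.440e-01] t 7.25 j [-0.54  0.65  1.61  0.53  1.51  0.58]
dp [-0.57  2.28 -2.72]
dr [-10.93  -2.71  -0.02]
```

Emit:
arm_command([
  {"dp": [0, 0.3, 1.5], "dr": [-1.25, -0.31, 0], "jaw": 30},
  {"dp": [-0.2, 1.0, 2.8], "dr": [-2.5, -0.62, 0], "jaw": 30},
  {"dp": [-0.4, 1.8, 3], "dr": [-3.75, -0.93, 0], "jaw": 30},
  {"dp": [-0.6, 2.6, 3], "dr": [-5.0, -1.24, -0.01], "jaw": 30},
  {"dp": [-0.8, 3.4, 3], "dr": [-6.25, -1.55, -0.01], "jaw": 30},
  {"dp": [-1.0, 4.2, 3], "dr": [-7.5, -1.86, -0.01], "jaw": 30},
  {"dp": [-1.11, 4.9, 2.5], "dr": [-8.75, -2.17, -0.01], "jaw": 30},
  {"dp": [-1.2, 5.2, 2], "dr": [-10.0, -2.48, -0.02], "jaw": 30},
])

```text
time: 8.25
ee_pos: [0.4954, 0.0413, 0.2064]
eef_rot: [2.486, -0.003, 0.246]
ft_force: [-0.8, -0.3, -1.5]
grip_width: 0.352
gripper_force: 0.0
```

```bash
python3 - <<'E'
from h import *
R=frame(RX,-s_)
for e in (.12,.025): p=reg(e,-.0003); go(p,R)
E
```

```text
from [0.4954 0.0413 0.2064] [ 2.486 -0.003  0.246] t 8.25 j [ 0.5   0.29  1.97 -0.7   1.17  2.2 ]
dp [ 0.1  -0.84 -2.47]
dr [-0.9  -0.21 -0.02]
from [0.4954 0.0413 0.2064] [ 2.486 -0.003  0.246] t 8.25 j [ 0.5   0.29  1.97 -0.7   1.17  2.2 ]
dp [ 0.64 -3.01 -4.7 ]
dr [-0.9  -0.21 -0.02]
```

Emit:
arm_command([
  {"dp": [0.03, -0.2, -1.0], "dr": [-0.9, -0.21, -0.02], "jaw": 30},
  {"dp": [0.1, -0.84, -2.47], "dr": [-0.9, -0.21, -0.02], "jaw": 30},
  {"dp": [0.1, -0.84, -2.47], "dr": [-0.9, -0.21, -0.02], "jaw": 30},
  {"dp": [0.1, -0.84, -2.47], "dr": [-0.9, -0.21, -0.02], "jaw": 30},
])

```text
time: 8.75
ee_pos: [0.4987, 0.0145, 0.133]
eef_rot: [2.362, 0.002, 0.24]
ft_force: [1.2, 0.2, 0.8]
grip_width: 0.35
gripper_force: 0.0
```

```bash
python3 - <<'E'
from h import *
R=frame(RX,-s_)
im,d,W=cloud('wrist','w4.png'); s=r.get_state(); L=Ro.from_euler('xyz',s['eef_rot']).inv().apply((W-s['ee_pos']).reshape(-1,3)).reshape(W.shape)
# profile of heights (tool y vs tool z) in the mid strip
m=(abs(L[...,0])<.03)&(L[...,2]>.05)&(L[...,2]<.13)&(abs(L[...,1])<.03)
S=(W-FOOT)@s_; N=(W-FOOT)@n_
m2=(abs(W@RX-.4877)<.06)&(S>.045)&(S<.06)&(N>-.01)&(N<.02); print(m2.sum(),np.percentile(S[m2],[50,98]),np.percentile(N[m2],[2,50,98]))
for e in (.12,.025): p=reg(e,-.0003); go(p,R)
E
```

```text
2621 [0.05424064 0.05567688] [-0.00762403  0.0026367   0.00777374]
from [0.4992 0.0147 0.1335] [2.362 0.    0.24 ] t 8.8 j [ 0.51  0.46  2.03 -0.86  1.11  2.42]
dp [-0.02  0.05 -0.04]
dr [-0.04 -0.01  0.03]
from [0.4992 0.0147 0.1335] [2.362 0.    0.24 ] t 8.8 j [ 0.51  0.46  2.03 -0.86  1.11  2.42]
dp [ 0.52 -2.13 -2.27]
dr [-0.04 -0.01  0.03]
```

Emit:
arm_command([
  {"dp": [0.11, -0.4, -0.5], "dr": [-0.04, -0.01, 0.03], "jaw": 30},
  {"dp": [0.24, -0.95, -1.05], "dr": [-0.04, -0.01, 0.03], "jaw": 30},
  {"dp": [0.37, -1.5, -1.6], "dr": [-0.04, -0.01, 0.03], "jaw": 30},
  {"dp": [0.46, -1.9, -2.0], "dr": [-0.04, -0.01, 0.03], "jaw": 30},
  {"dp": [0.52, -2.13, -2.27], "dr": [-0.04, -0.01, 0.03], "jaw": 30},
  {"dp": [0.52, -2.13, -2.27], "dr": [-0.04, -0.01, 0.03], "jaw": 30},
])

```text
time: 9.55
ee_pos: [0.514, -0.05, 0.0639]
eef_rot: [2.356, 0.002, 0.243]
ft_force: [-0.6, -1.0, -0.3]
grip_width: 0.351
gripper_force: 0.0
```

```bash
python3 - <<'E'
from h import *
go(reg(.025,-.0003),frame(RX,-s_)); print(r.get_state()['ft_force'])
E
```

```text
from [ 0.514  -0.05    0.0639] [2.356e+00 2.000e-03 2.430e-01] t 9.55 j [ 0.38  0.58  2.07 -1.03  0.96  2.53]
dp [0.02 0.03 0.05]
dr [ 0.01 -0.02  0.  ]
[-0.63906803 -0.98867523 -0.26558519]
```

Close on the plate, then back out up the slope and pause to check.

Emit:
arm_command([
  {"dp": [0, 0, 0], "dr": [0, 0, 0], "jaw": 10},
  {"dp": [0, 0, 0], "dr": [0, 0, 0], "jaw": 3},
  {"dp": [0, 0, 0], "dr": [0, 0, 0], "jaw": 3},
  {"dp": [0, 0, 0], "dr": [0, 0, 0], "jaw": 3},
  {"dp": [0, 0, 0], "dr": [0, 0, 0], "jaw": 3},
])

```text
time: 10.18
ee_pos: [0.5148, -0.0503, 0.0659]
eef_rot: [2.352, 0.001, 0.244]
ft_force: [2.4, -7.6, 6.3]
grip_width: 0.083
gripper_force: 59.4
```

Emit:
arm_command([
  {"dp": [-0.04, 0.14, 0.2], "dr": [0, 0, 0], "jaw": 3},
  {"dp": [-0.2, 0.8, 0.9], "dr": [0, 0, 0], "jaw": 3},
  {"dp": [-0.4, 1.6, 1.8], "dr": [0, 0, 0], "jaw": 3},
  {"dp": [-0.65, 2.6, 3.0], "dr": [0, 0, 0], "jaw": 3},
  {"dp": [-0.65, 2.6, 4.5], "dr": [1.1, 0.26, 0], "jaw": 3},
  {"dp": [-0.65, 2.8, 5.5], "dr": [2.3, 0.54, 0], "jaw": 3},
  {"dp": [-0.65, 3.0, 6], "dr": [3.4, 0.8, 0], "jaw": 3},
  {"dp": [-0.65, 3.0, 6], "dr": [3.4, 0.8, 0], "jaw": 3},
])

```text
time: 11.18
ee_pos: [0.4958, 0.0397, 0.2468]
eef_rot: [2.844, -0.01, 0.24]
ft_force: [0.9, 0.1, -3.1]
grip_width: 0.083
gripper_force: 60.1
```

```bash
python3 - <<'E'
from h import *
p3=np.array([.5025,.3303,.2]);go(p3,frame(ax(-5.1)[0],-Z)); s=r.get_state(); print(s['grip_width'],s['gripper_force'],s['ft_force'])
im,d,W=cloud('wrist','w5.png')
E
```

```text
from [0.4958 0.0397 0.2468] [ 2.844 -0.01   0.24 ] t 11.175 j [ 0.28  0.14  1.92 -0.33  1.11  1.77]
dp [ 0.22  9.69 -1.56]
dr [ 2.13  0.23 -2.33]
0.08313123047997167 60.08370101451874 [ 0.90510925  0.05596777 -3.0795057 ]
```

View pics/w5.png

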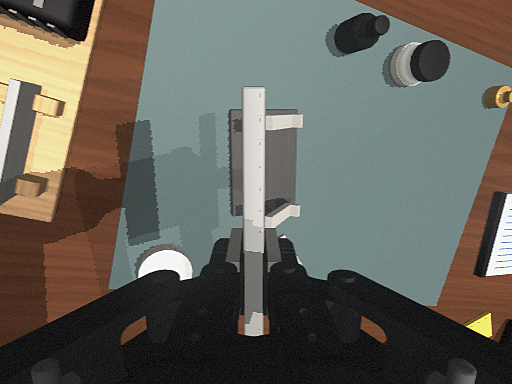

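The plate is firmly held: grip width is 0.083 and it points straight ahead in the view. I'll carry it upright to beside the rack and measure the slots.

Emit:
arm_command([
  {"dp": [0, 1.2, 0.2], "dr": [0.5, 0.06, -0.5], "jaw": 3},
  {"dp": [-0.3, 2.4, 0.4], "dr": [1.0, 0.1, -1.0], "jaw": 3},
  {"dp": [-0.6, 3.6, 0.5], "dr": [1.5, 0.16, -1.5], "jaw": 3},
  {"dp": [-0.9, 4.8, 0.5], "dr": [2.13, 0.23, -2.33], "jaw": 3},
  {"dp": [-1.0, 6.0, 0.5], "dr": [2.13, 0.23, -2.33], "jaw": 3},
  {"dp": [-1.0, 6.7, 0.5], "dr": [2.13, 0.23, -2.33], "jaw": 3},
  {"dp": [-1.0, 6.7, 0.5], "dr": [2.13, 0.23, -2.33], "jaw": 3},
  {"dp": [-1.0, 6.7, 0.5], "dr": [2.13, 0.23, -2.33], "jaw": 3},
])

```text
time: 12.22
ee_pos: [0.4641, 0.2409, 0.2583]
eef_rot: [3.139, 0.005, -0.084]
ft_force: [0.1, 0.0, -4.0]
grip_width: 0.079
gripper_force: 59.9
```

```bash
python3 - <<'E'
from h import *
im,d,W=cloud('wrist','w6.png'); np.savez('w6.npz',im=im,W=W); s=r.get_state(); print(s['ee_pos'],s['eef_rot'])
E
```

```text
[0.46428546 0.24070086 0.25852399] [ 3.13935383  0.00484506 -0.08426266]
```

View pics/w6.png

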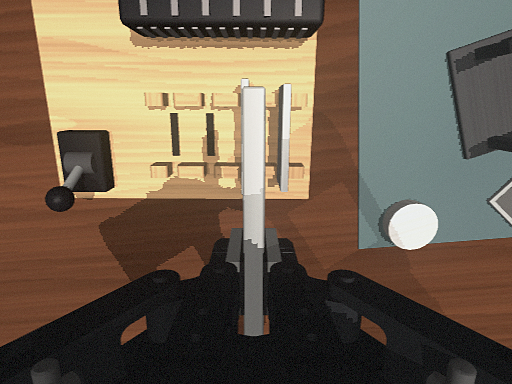

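The wrist view shows the slot 3 mark at about (174,134), the slot 2 mark at about (211,134), and the toggle ball at (60,199). Now to refine these numerically.

```bash
python3 - <<'E'
from h import *
a=np.load('w6.npz'); im,W=a['im'],a['W']; g=cv2.cvtColor(im,cv2.COLOR_BGR2GRAY); z=W[...,2]
for nm,(u0,u1) in (('s3',(166,183)),('s2',(202,219))):
    m=np.zeros(g.shape,np.uint8); m[108:160,u0:u1]=(g[108:160,u0:u1]<70); 
    v,u=np.nonzero(m); P=np.array([ray('wrist',uu,vv,.012) for uu,vv in zip(u,v)])
    d=np.linalg.svd(P[:,:2]-P[:,:2].mean(0))[2][0]; print(nm,len(P),P.mean(0),np.degrees(np.arctan2(d[1],d[0])),np.ptp((P-P.mean(0))[:,:2]@d),(u.mean(),v.mean()))
# rails
x,y=ax(-5.2); m=np.zeros(g.shape,bool); m[85:190,140:240]=1; m&=(z>.030)&(z<.045); P=W[m]; X,Y=P@x,P@y
print('rails z',np.median(P[:,2]),len(P)); print(np.histogram(X,np.arange(.40,.56,.005))); print(np.histogram(Y,np.arange(.26,.44,.004)))
s=r.get_state(); Rt=Ro.from_euler('xyz',s['eef_rot']); L=Rt.inv().apply((W-s['ee_pos']).reshape(-1,3)).reshape(W.shape)
m=(abs(L[...,1])<.012)&(L[...,2]>-.04)&(L[...,2]<.03)&(L[...,0]>.02)&(L[...,0]<.085); Q=L[m]
print('plate',len(Q),np.percentile(Q,[1,50,99],axis=0).round(4)); 
for x0 in np.arange(.02,.075,.01):
    k=(Q[:,0]>=x0)&(Q[:,0]<x0+.01)&(Q[:,2]<np.percentile(Q[:,2],60)+.001); print(x0,k.sum(),np.percentile(Q[k],[3,50,97],axis=0)[:,1].round(4),np.median(Q[k][:,2]).round(4))
m=(z>.06)&(z<.11)&(W[...,1]>.38)&(W[...,0]<.5)&(g<60); P=W[m]; print('ball',len(P),P.mean(0),P.max(0),P.min(0))
E
```

```text
s3 174 [0.50062332 0.33117657 0.012     ] 175.25524549231415 0.04802234448424069 (np.float64(174.51724137931035), np.float64(134.78735632183907))
s2 217 [0.49408618 0.28952132 0.012     ] 175.3106670952924 0.04811751551377563 (np.float64(210.06912442396313), np.float64(137.3917050691244))
rails z 0.03642349351607949 1902
(array([  0,   0,   0,   0, 167, 301, 310, 137,   0,   0,   0,   0,   0,
         0,   0,   0,   0,   0,   0,   0, 200, 362, 364,  61,   0,   0,
         0,   0,   0,   0,   0,   0]), array([0.4  , 0.405, 0.41 , 0.415, 0.42 , 0.425, 0.43 , 0.435, 0.44 ,
       0.445, 0.45 , 0.455, 0.46 , 0.465, 0.47 , 0.475, 0.48 , 0.485,
       0.49 , 0.495, 0.5  , 0.505, 0.51 , 0.515, 0.52 , 0.525, 0.53 ,
       0.535, 0.54 , 0.545, 0.55 , 0.555, 0.56 ]))
(array([  0,   0,   0,   0,   0,   0,   0,   0,   0,  63,  89,  91, 104,
        85,  96,  89,  77,   0,   0,  57,  97,  88, 100,  91,  93,  96,
        88,  15,   0,   6, 119,  94,  93,  94,  76,   1,   0,   0,   0,
         0,   0,   0,   0,   0]), array([0.26 , 0.264, 0.268, 0.272, 0.276, 0.28 , 0.284, 0.288, 0.292,
       0.29
[... 598 characters left out ...]
033] -0.0288Traceback (most recent call last):
  File "<stdin>", line 14, in <module>
    return _quantile_unchecked(
        a, q, axis, out, overwrite_input, method, keepdims, weights)
    return _ureduce(a,
                    func=_quantile_ureduce_func,
    ...<5 lines>...
                    overwrite_input=overwrite_input,
                    method=method)
    r = func(a, **kwargs)
    result = _quantile(arr,
                       quantiles=q,
    ...<2 lines>...
                       out=out,
                       weights=wgt)
    slices_having_nans = np.isnan(arr[-1, ...])
                                  ~~~^^^^^^^^^
IndexError: index -1 is out of bounds for axis 0 with size 0
```

```bash
python3 - <<'E'
from h import *
p=np.array([.5022,.3307,.10]);R=frame(ax(-5.0)[0],-Z); go(p,R); p[2]=.039; go(p,R)
E
```

```text
from [0.4643 0.2407 0.2585] [ 3.139  0.005 -0.084] t 12.275 j [0.47 0.17 1.82 0.   1.16 2.13]
dp [ 1.26  3.   -5.28]
dr [ 0.01 -0.04 -0.02]
from [0.4643 0.2407 0.2585] [ 3.139  0.005 -0.084] t 12.275 j [0.47 0.17 1.82 0.   1.16 2.13]
dp [ 1.26  3.   -7.32]
dr [ 0.01 -0.04 -0.02]
```

Emit:
arm_command([
  {"dp": [0.6, 1.5, 0], "dr": [0.01, -0.04, -0.02], "jaw": 3},
  {"dp": [1.26, 3, -0.5], "dr": [0.01, -0.04, -0.02], "jaw": 3},
  {"dp": [1.26, 3, -2.5], "dr": [0.01, -0.04, -0.02], "jaw": 3},
  {"dp": [1.26, 3, -4.3], "dr": [0.01, -0.04, -0.02], "jaw": 3},
  {"dp": [1.26, 3, -5.28], "dr": [0.01, -0.04, -0.02], "jaw": 3},
  {"dp": [1.26, 3, -5.28], "dr": [0.01, -0.04, -0.02], "jaw": 3},
  {"dp": [1.26, 3, -5.28], "dr": [0.01, -0.04, -0.02], "jaw": 3},
])

```text
time: 13.15
ee_pos: [0.5035, 0.3315, 0.1022]
eef_rot: [-3.139, -0.003, -0.088]
ft_force: [0.1, -0.1, -3.0]
grip_width: 0.082
gripper_force: 60.1
```

```bash
python3 - <<'E'
from h import *
p=np.array([.5022,.3307,.039]);R=frame(ax(-5.0)[0],-Z); go(p,R)
im,d,W=cloud('wrist','w7.png'); x,y=ax(-5.0); z=W[...,2]
m=(z>.03)&(z<.045)&(W[...,0]>.40)&(W[...,0]<.58)&(W[...,1]>.25)&(W[...,1]<.37); P=W[m]; h,e=np.histogram(P@y,np.arange(.27,.41,.003)); print(list(zip(e.round(3),h)))
v,u=np.nonzero(m); print(u.min(),u.max(),v.min(),v.max())
cv2.imwrite('pics/w7c.png',cv2.resize(im[60:260,130:380],None,fx=3,fy=3))
E
```

```text
from [0.5035 0.3315 0.1022] [-3.139e+00 -3.000e-03 -8.800e-02] t 13.15 j [0.58 0.46 1.79 0.   0.89 2.24]
dp [-0.04 -0.03 -2.11]
dr [-0.02  0.02  0.  ]
[(np.float64(0.27), np.int64(0)), (np.float64(0.273), np.int64(0)), (np.float64(0.276), np.int64(0)), (np.float64(0.279), np.int64(0)), (np.float64(0.282), np.int64(0)), (np.float64(0.285), np.int64(0)), (np.float64(0.288), np.int64(0)), (np.float64(0.291), np.int64(768)), (np.float64(0.294), np.int64(72)), (np.float64(0.297), np.int64(185)), (np.float64(0.3), np.int64(201)), (np.float64(0.303), np.int64(189)), (np.float64(0.306), np.int64(191)), (np.float64(0.309), np.int64(195)), (np.float64(0.312), np.int64(183)), (np.float64(0.315), np.int64(196)), (np.float64(0.318), np.int64(194)), (np.float64(0.321), np.int64(208)), (np.float64(0.324), np.int64(192)), (np.float64(0.327), np.int64(0)), (np.float64(0.33), np.int64(0)), (np.float64(0.333), np.int64(0)), (np.float64(0.336), np.int64(104)), (np.float64(0.339), np.int64(165)), (np.float64(0.342), np.int64(146)), (np.float64(0.345), np.int64(110)), (np.float64(0.348), np.int64(105)), (np.float64(0.351), np.int64(98)), (np.float64(0.354), np.int64(111)), (np.float64(0.357), np.int64(100)), (np.float64(0.36), np.int64(102)), (np.float64(0.363), np.int64(112)), (np.float64(0.366), np.int64(22)), (np.float64(0.369), np.int64(0)), (np.float64(0.372), np.int64(0)), (np.float64(0.375), np.int64(0)), (np.float64(0.378), np.int64(0)), (np.float64(0.381), np.int64(91)), (np.float64(0.384), np.int64(110)), (np.float64(0.387), np.int64(98)), (np.float64(0.39), np.int64(107)), (np.float64(0.393), np.int64(110)), (np.float64(0.396), np.int64(77)), (np.float64(0.399), np.int64(0)), (np.float64(0.402), np.int64(0)), (np.float64(0.405), np.int64(0))]
216 380 136 279
```

View pics/w7c.png

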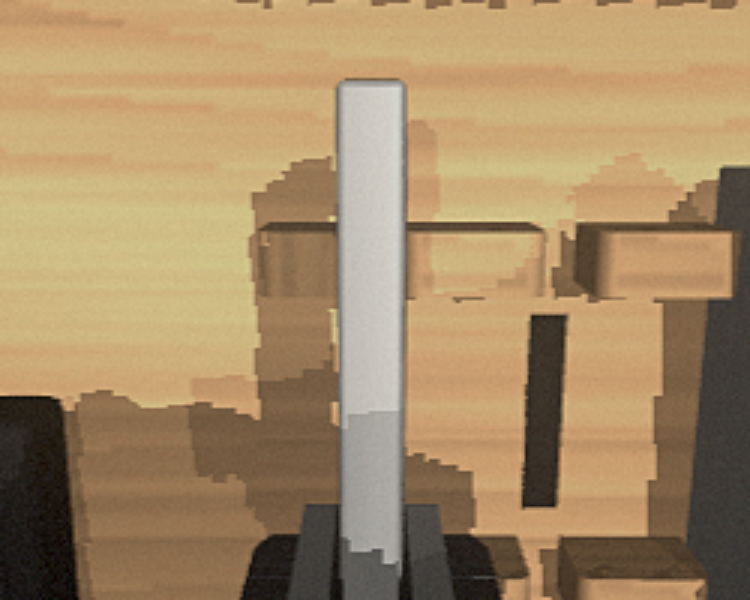

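The crop shows the plate in line with slot 3 and over the gap between the rail blocks. The numbers agree within 1 mm, so I'll lower it.

Emit:
arm_command([
  {"dp": [-0.03, -0.03, -0.5], "dr": [-0.02, 0.02, 0], "jaw": 3},
  {"dp": [-0.04, -0.03, -1.0], "dr": [-0.02, 0.02, 0], "jaw": 3},
  {"dp": [-0.04, -0.03, -1.3], "dr": [-0.02, 0.02, 0], "jaw": 3},
  {"dp": [-0.04, -0.03, -1.6], "dr": [-0.02, 0.02, 0], "jaw": 3},
  {"dp": [-0.04, -0.03, -1.85], "dr": [-0.02, 0.02, 0], "jaw": 3},
  {"dp": [-0.04, -0.03, -2.0], "dr": [-0.02, 0.02, 0], "jaw": 3},
  {"dp": [-0.04, -0.03, -2.0], "dr": [-0.02, 0.02, 0], "jaw": 3},
])

```text
time: 14.08
ee_pos: [0.5012, 0.3305, 0.0405]
eef_rot: [3.14, 0.001, -0.087]
ft_force: [0.1, 0.1, -1.8]
grip_width: 0.082
gripper_force: 60.3
```

Emit:
arm_command([
  {"dp": [0, 0, -0.03], "dr": [0, 0, 0], "jaw": 3},
  {"dp": [0, 0, -0.06], "dr": [0, 0, 0], "jaw": 3},
  {"dp": [0, 0, -0.06], "dr": [0, 0, 0], "jaw": 3},
])

```text
time: 14.45
ee_pos: [0.5013, 0.3306, 0.0391]
eef_rot: [3.14, 0.001, -0.087]
ft_force: [0.6, 0.3, -4.0]
grip_width: 0.082
gripper_force: 60.3
```

Emit:
arm_command([
  {"dp": [0, 0, -0.04], "dr": [0, 0, 0], "jaw": 3},
  {"dp": [0, 0, -0.07], "dr": [0, 0, 0], "jaw": 3},
  {"dp": [0, 0, -0.07], "dr": [0, 0, 0], "jaw": 3},
])

```text
time: 14.82
ee_pos: [0.5013, 0.3306, 0.0375]
eef_rot: [3.14, 0.001, -0.087]
ft_force: [-2.3, -0.9, 4.9]
grip_width: 0.082
gripper_force: 61.6
```

Contact with the board. Releasing gently, then straight up.

Emit:
arm_command([
  {"dp": [0, 0, 0], "dr": [0, 0, 0], "jaw": 14},
  {"dp": [0, 0, 0], "dr": [0, 0, 0], "jaw": 24},
  {"dp": [0, 0, 0], "dr": [0, 0, 0], "jaw": 24},
  {"dp": [0, 0, 0.5], "dr": [0, 0, 0], "jaw": 24},
  {"dp": [0, 0, 1.5], "dr": [0, 0, 0], "jaw": 24},
  {"dp": [0, 0, 3], "dr": [0, 0, 0], "jaw": 24},
  {"dp": [0, 0, 5], "dr": [0, 0, 0], "jaw": 24},
  {"dp": [0, 0, 5], "dr": [0, 0, 0], "jaw": 24},
])

```text
time: 15.82
ee_pos: [0.504, 0.3324, 0.1931]
eef_rot: [-3.137, -0.007, -0.087]
ft_force: [0.5, 1.1, 0.2]
grip_width: 0.28
gripper_force: 0.0
```

```bash
python3 - <<'E'
from h import *
im,d,W=cloud('wrist','w8.png'); np.savez('w8.npz',im=im,W=W); x,y=ax(-5.0); z=W[...,2]
X,Y=W@x,W@y; m=(z>.055)&(z<.08)&(abs(Y-.3735)<.015)&(abs(X-.47)<.1); P=W[m]; print(len(P),P.mean(0),np.percentile(z[m],[5,50,95]),np.percentile(X[m],[1,99]),np.percentile(Y[m],[2,98]))
k=z[m]>np.median(z[m])-.002
q=P[k]; d2=np.linalg.svd(q[:,:2]-q[:,:2].mean(0),full_matrices=False)[2][0]; print('yaw',np.degrees(np.arctan2(d2[1],d2[0])))
g=im.max(2); m=(z>.07)&(z<.11)&(W[...,1]>.39)&(W[...,0]<.5)&(g<90); P=W[m]; print('ball',len(P)); 
if len(P): print(P.mean(0),np.percentile(P,[2,98],axis=0))
s=r.get_state();print(s['ee_pos'],s['eef_rot'],s['joints'])
E
```

```text
1589 [0.50532391 0.33034524 0.0663184 ] [0.06497798 0.06646342 0.06761152] [0.40316711 0.53952893] [0.36889069 0.37699283]
yaw 175.02233197369534
ball 798
[0.45699198 0.43431383 0.09155132] [[0.44660887 0.42499616 0.07191383]
 [0.46487393 0.44628548 0.09890684]]
[0.50264348 0.33145748 0.19033245] [-3.13954544 -0.00346897 -0.08731658] [ 5.80792039e-01  3.56999204e-01  1.72600796e+00 -6.23174804e-04
  1.05459419e+00  2.23920790e+00]
```

View pics/w8.png

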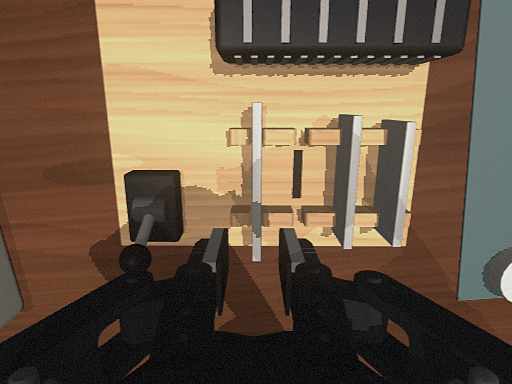

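The plate stands upright in slot 3: top at about 68 mm, yaw in line, and 2 mm off along x. Next the toggle: close the fingers and come down behind the ball, on its -x side.

Emit:
arm_command([
  {"dp": [-1.1, 1.2, 0.1], "dr": [0, 0, 0], "jaw": 0},
  {"dp": [-2.3, 2.4, 0.1], "dr": [0, 0, 0], "jaw": 0},
  {"dp": [-3.5, 3.6, 0.1], "dr": [0, 0, 0], "jaw": 0},
  {"dp": [-3.5, 3.65, -0.5], "dr": [0, 0, 0], "jaw": 0},
  {"dp": [-3.5, 3.65, -2], "dr": [0, 0, 0], "jaw": 0},
  {"dp": [-3.5, 3.65, -3.3], "dr": [0, 0, 0], "jaw": 0},
  {"dp": [-3.5, 3.65, -3.7], "dr": [0, 0, 0], "jaw": 0},
  {"dp": [-3.5, 3.65, -3.7], "dr": [0, 0, 0], "jaw": 0},
])

```text
time: 16.88
ee_pos: [0.3962, 0.4392, 0.0751]
eef_rot: [3.138, 0.002, -0.088]
ft_force: [0.2, 0.3, 0.7]
grip_width: -0.0
gripper_force: 0.0
```

Emit:
arm_command([
  {"dp": [0.5, -0.04, 0.1], "dr": [0, 0, 0], "jaw": 0},
  {"dp": [0.9, -0.08, 0.1], "dr": [0, 0, 0], "jaw": 0},
  {"dp": [1.3, -0.11, 0.1], "dr": [0, 0, 0], "jaw": 0},
  {"dp": [1.7, -0.15, 0.1], "dr": [0, 0, 0], "jaw": 0},
  {"dp": [2.1, -0.18, 0.1], "dr": [0, 0, 0], "jaw": 0},
  {"dp": [2.5, -0.22, 0.1], "dr": [0, 0, 0], "jaw": 0},
  {"dp": [2.8, -0.24, 0.1], "dr": [0, 0, 0], "jaw": 0},
  {"dp": [2.8, -0.24, 0.1], "dr": [0, 0, 0], "jaw": 0},
])

```text
time: 17.88
ee_pos: [0.481, 0.4327, 0.0787]
eef_rot: [3.14, 0.001, -0.088]
ft_force: [-0.4, -0.7, 0.1]
grip_width: 0.002
gripper_force: 0.0
```

```bash
python3 - <<'E'
from h import *
for n in ('wrist','scene'):
    im,d,W=cloud(n,'t_%s.png'%n); z=W[...,2]; g=im.max(2)
    m=(z>.06)&(z<.11)&(abs(W[...,1]-.434)<.03)&(W[...,0]>.40)&(W[...,0]<.56)&(g<100); P=W[m]; print(n,len(P),P.mean(0) if len(P) else '',np.percentile(P,[2,98],axis=0) if len(P) else '')
cv2.imwrite('pics/t9.png',np.hstack([cv2.resize(cv2.imread('pics/t_scene.png')[190:310,360:500],(400,343)),cv2.resize(cv2.imread('pics/t_wrist.png'),(400,343))]))
E
```

```text
wrist 4383 [0.50079368 0.43253016 0.09672975] [[0.48551945 0.42046811 0.0862265 ]
 [0.51654401 0.44469269 0.10816223]]
scene 170 [0.50131223 0.43084053 0.09631117] [[0.47841839 0.41935303 0.08405034]
 [0.51845627 0.44432294 0.10890597]]
```

View pics/t9.png

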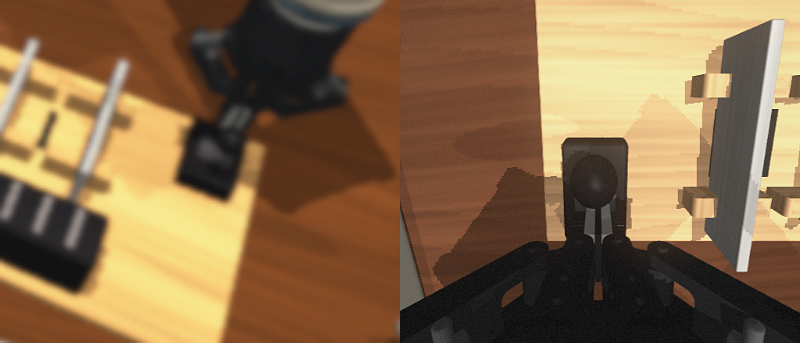

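The ball is in front of the fingers at x≈0.503, about 0.87 of full travel. I'll push a few mm more.

Emit:
arm_command([
  {"dp": [0.1, -0.01, 0], "dr": [0, 0, 0], "jaw": 0},
  {"dp": [0.2, -0.02, 0], "dr": [0, 0, 0], "jaw": 0},
  {"dp": [0.27, -0.02, 0], "dr": [0, 0, 0], "jaw": 0},
  {"dp": [0.27, -0.02, 0], "dr": [0, 0, 0], "jaw": 0},
])

```text
time: 18.48
ee_pos: [0.4866, 0.4321, 0.0786]
eef_rot: [3.139, 0.004, -0.088]
ft_force: [-8.0, 0.0, 2.1]
grip_width: 0.004
gripper_force: 4.1
```

```bash
python3 - <<'E'
from h import *
im,d,W=cloud('wrist'); z=W[...,2]; g=im.max(2)
m=(z>.08)&(z<.115)&(abs(W[...,1]-.434)<.03)&(W[...,0]>.47)&(W[...,0]<.56)&(g<100); P=W[m]; print(np.percentile(P,[1,99],axis=0))
A=np.c_[2*P,np.ones(len(P))]; c=np.linalg.lstsq(A,(P**2).sum(1),rcond=None)[0]; print('sphere',c[:3],np.sqrt(c[3]+c[:3]@c[:3]))
E
```

```text
[[0.47772099 0.41930643 0.0845465 ]
 [0.52123181 0.44469713 0.11485202]]
sphere [0.50190089 0.43198074 0.0997943 ] 0.014856098858946381
```

Emit:
arm_command([
  {"dp": [0.1, -0.01, 0], "dr": [0, 0, 0], "jaw": 0},
  {"dp": [0.14, -0.01, 0], "dr": [0, 0, 0], "jaw": 0},
  {"dp": [0.14, -0.01, 0], "dr": [0, 0, 0], "jaw": 0},
])

```text
time: 18.9
ee_pos: [0.4871, 0.432, 0.0785]
eef_rot: [3.137, 0.01, -0.088]
ft_force: [-24.0, 3.8, 9.8]
grip_width: 0.0
gripper_force: 12.0
```

The force rises steeply and the tool stops, so the lever is at its end stop. Backing off, then up and clear.

Emit:
arm_command([
  {"dp": [-0.4, 0.03, 0], "dr": [0, 0, 0], "jaw": 0},
  {"dp": [-1.2, 0.1, 0], "dr": [0, 0, 0], "jaw": 0},
  {"dp": [-2.4, 0.2, 0.5], "dr": [0, 0, 0], "jaw": 0},
  {"dp": [-2.6, 0.2, 2], "dr": [0, 0, 0], "jaw": 0},
  {"dp": [-2.6, 0, 4], "dr": [0, 0, 0], "jaw": 0},
  {"dp": [-2.6, 0, 4.5], "dr": [0, 0, 0], "jaw": 0},
  {"dp": [-2.6, 0, 4.5], "dr": [0, 0, 0], "jaw": 0},
  {"dp": [-2.6, 0, 4.5], "dr": [0, 0, 0], "jaw": 0},
])

```text
time: 19.9
ee_pos: [0.414, 0.4313, 0.2121]
eef_rot: [3.138, 0.003, -0.087]
ft_force: [0.1, 0.1, -0.6]
grip_width: -0.002
gripper_force: 0.0
```

```bash
python3 - <<'E'
from h import *
im,d,W=cloud('wrist','w10.png'); z=W[...,2]; g=im.max(2)
m=(z>.083)&(z<.115)&(abs(W[...,1]-.434)<.03)&(W[...,0]>.40)&(W[...,0]<.58)&(g<110); P=W[m]
A=np.c_[2*P,np.ones(len(P))]; c=np.linalg.lstsq(A,(P**2).sum(1),rcond=None)[0]; print('sphere',len(P),c[:3],np.sqrt(c[3]+c[:3]@c[:3]))
x,y=ax(-5.0);X,Y=W@x,W@y; m=(z>.055)&(z<.08)&(abs(Y-.3735)<.015)&(abs(X-.47)<.1);print('plate',m.sum(),W[m].mean(0),np.percentile(z[m],[5,95]),np.percentile(X[m],[1,99]),np.percentile(Y[m],[2,98]))
a=np.load('top1.npz')['im']; t,_,_=cloud('top'); dd=cv2.absdiff(a,t).max(2); dd=cv2.medianBlur(dd,5); print([cv2.boundingRect(c) for c in cv2.findContours((dd>40).astype(np.uint8),0,2)[0] if cv2.contourArea(c)>15])
E
```

```text
sphere 912 [0.50871051 0.43262331 0.08575844] 0.01256388211918666
plate 1970 [0.49488996 0.33262139 0.06474754] [0.05680471 0.06755884] [0.40261359 0.51880735] [0.36957268 0.37746961]
[(192, 316, 10, 6), (160, 256, 352, 128), (74, 217, 7, 6), (68, 207, 6, 10), (340, 201, 5, 16), (0, 199, 155, 185), (326, 198, 3, 10), (70, 187, 10, 9), (343, 184, 3, 11), (327, 181, 3, 10), (0, 181, 12, 51), (110, 172, 14, 52), (334, 170, 13, 7)]
```

The ball is at its "on" position, the plate is seated, and only the plate, toggle and arm have changed in the top view. Handing in.

```bash
python3 -c "
from bench import r
print(r.finish_job())"
```

```text
the job is handed in; nothing more can be done
None
```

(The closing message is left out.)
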